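# Pick up the cleaned coupling with the parts tongs

### The arm

A 6-joint arm with a two-finger parallel gripper is mounted at the origin on a cart in front of the work surface, level with it; the furniture and walls round the work are solid. World frame = base frame: x ahead of the robot, y to its left, z up, the work surface at z = 0. Lengths are in mm, angles in degrees, forces in N, time in s.
With the tool pointing down it reaches from about 375 to 900 mm from the base axis. Payload 3.1 kg.
Tool frame: the origin (TCP) lies on the centre line of the jaws, within the pads' length; the fingertips stand 17 mm ahead of it and the grasp point (between the pads) lies 2 mm behind it; z points along the fingers, y is the line along which they close (so a half turn about z gives the same grasp; the last joint's range is limited). The gripper opens to 85 mm and grips with 20 to 120 N. Pads are 22 mm wide; open, the fingers measure 114 mm over their backs; the gripper's body (76 mm by 85 mm) begins 54 mm behind the grasp point. The pads swing forward as they close: fully open they stand 13 mm farther back than shut.
Start: joints at [64.945, 30.224, 82.088, -0, 67.689, -10.227], TCP at [159.91, 604.173, 215.91] pointing down, gripper open.
Joint ranges: [-176.69, 176.69], [-43.24, 126.21], [12.49, 139.97], [-82, 262], [0, 151.66], [-163.58, 163.58]. Speed limits (degrees/s): [159.86, 159.86, 180, 180, 180, 180].

### API

Orientations are given as a 3x3 rotation matrix whose columns are the frame's x, y, z axes.
In Python, from plant import * gives the robot as it stands. The module is installed in compiled form; this text tells all that it offers.
- The arm moves only by the tool servo_tool, never from a script. Its argument "targets" is a list of rows, each a list of 3 entries, a list of its own where there are three numbers: the closure, from 0 (fully open) to 1 (shut), then the shift along the tool's x, y, z in mm, then the turn about the tool's z in rad. In form: [[grip, [x, y, z], turn], ...]. A call has 1 to 20 rows; each row is the pose to reach, as a shift and turn from the pose commanded when the call began, along the tool's axes at that moment; what a row does not reach only later rows make up. A row lasts 1/8 s, in which the tool goes at most 62.5 mm and 10.7 degrees, less where a joint would pass 70% of its speed; a pose out of reach is approached as far as the arm can. A call with a gripper value outside its range is refused whole. The fingers move at their own pace and stop on an object; "force" is the grip in N (left out, the last holds). Time passes only in rows, so rows that repeat a pose let the fingers close. It gives the time, the measured TCP pose, the force, the opening and the grip force at its end, in the units of the state.
- observe(): the state, without advancing time (a new reading comes with each control period).
- grab_frame(name): name is "scene" or "top" or "wrist"; returns a dict with "color" (384x512x3 uint8, red, green, blue), "z_map" (384x512 float32, mm along the optical axis (not along the pixel's ray), 0 where there is no reading), "K" (3x3 intrinsics, pixels), "dist_coeffs" ([k1, k2, p1, p2, k3] as OpenCV has them; the pictures are not rectified), "R" (3x3) and "t" (3): a world point X has camera coordinates R X + t. Camera axes: x right, y down, z forward; pixel columns grow to the right and rows downward; lengths in mm; the calibration is good to about 2 mm. A picture is of the moment at which its call begins.
- sign_off(): hands the job in; it is judged then, once.
The state is a dict: "clock": time; "joint_pos": joint angles; "joint_velocities": joint speeds; "effort": joint torques, N m; "position": TCP position; "eef_rot": TCP orientation; "contact_force": force on the tool from outside, world axes, zero at the start; "torque": the same for the moment, N m; "gripper_width": finger opening in mm; "gripper_force": force on a finger pad.
Only numpy, scipy, OpenCV 4.12 (cv2) and the standard library are available. Lean on these libraries where they do the work, as an engineer would, in place of code of your own. Each camera call takes 0.05 s, during which the arm holds its last target. There are 200 camera calls.

### The job

Take the red-headed tongs out of their stand by the two grip plates, and use them to pick up the freshly cleaned chrome coupling that stands on the blue pad, without touching it with the gripper. Squeeze no harder than needed (a light grip of 20 to 30 N on the tongs is plenty) and leave everything else where it is. Finish while still holding the tongs closed on the coupling, steady and upright, with the coupling lifted at least 10 cm above the table.

Things in the scene. Friction and masses are not known exactly. Their poses are not given: they have to be found in the camera images.
- tongs: Parallel-action spring tongs with a red head, standing tips down in a stand: 128 mm tall, about 0.1 kg. Origin midway between the two tips, at their lower end; z up along the tongs; the two arms (22 mm wide in x) close along y, symmetrically and staying parallel. The head, 22 x 34 mm in x and y, spans 110 to 128 mm above the origin.
- tongs_grip (a point): Place to grip the tongs, across their y axis: midway between the two flat black rubber grip plates on the outside of the arms, 90 mm straight above the tips. The plates span 75 to 109 mm above the tips; their outer faces are 64 mm apart when open.
- tongs_left (a joint): Inward travel of each arm in m (both move alike): 0 open, 0.014 stop. Grip plates are 64 mm minus twice this apart, the jaw gap 49 mm minus twice this; the V-jaws close on the coupling at about 0.011. A spring opens the arms: 4 N to start, 9.5 N at the coupling. Squeezed to 0.002 to 0.003 they can be lifted and carried open.
- tongs_stand: Fixed grey stand, base 76 x 106 x 6 mm (x, y, z), with an upright pocket open at the top, inner 25 x 70 mm (x, y), rim 42 mm above the table. The tongs' tips stand on its floor, 6 mm above the table; draw the tongs straight up by 50 mm or more to clear it. Origin at the centre of the underside.
- coupling_clean: Chrome coupling, round, 33 mm diameter, 46 mm tall, 0.06 kg, standing loose and upright on the blue pad. Origin at the centre of its underside, z up. Its sides are met by the jaws well with the tongs' tips 6 to 12 mm above its underside.
- pad_blue: Fixed round blue pad, 66 mm diameter, 8 mm thick, on the table; the cleaned coupling stands on it. Origin at the centre of its underside.
- pad_yellow: Fixed round yellow pad, 66 mm diameter, 8 mm thick; an uncleaned coupling stands on it. Origin at the centre of its underside.
- coupling_uncleaned: The same kind of coupling, on the yellow pad: to be left alone. Origin at the centre of its underside.
- tape_roll: Brown roll of tape lying on the table, 80 mm diameter, 20 mm high; leave alone. Origin at the centre of its underside.
- lens_cleaner: Upright white and blue bottle with a red tip, 51 mm diameter, 132 mm tall; leave alone. Origin at the centre of its underside.
- adapter_a: Dark grey plug adapter lying near the robot, 44 x 91 x 26 mm; leave alone. Origin at the centre of its underside.
- adapter_b: Dark grey plug adapter on the left of the table, 44 x 91 x 26 mm; leave alone. Origin at the centre of its underside.
- tally_counter: Chromed hand tally counter lying flat, 72 x 44 x 20 mm; leave alone. Origin at the centre of its underside.
- tongs_jaws (a point): Point midway between the blue soft V-jaws, 18 mm straight above the tips. The jaws span 1 to 35 mm above the tips; the free gap between them is 49 mm when open. The round coupling centres itself in the V along x and y.
Things that resemble listed ones, but are neither listed nor needed, are in the scene too. Leave any pink or purple look-alike of the coupling_clean alone.

How it is judged:
By the outcome, as a careful person would: the job done as asked, in the order asked, and still so for the second after the job is handed in, while the arm keeps its last pose, push and grip.
It also fails if it takes over 42 s, if anything falls off the work surface, if the arm or the gripper's body presses on something with over 40 N, if the wrist force passes 120 N, or if a joint passes its speed limit or range.

## Working session

There is one attempt and no reset: what is moved stays moved. The work goes in short steps, Python scripts to look and compute and a tool call to move; the robot and the scene stay as the last step left them, time stands still between calls to the robot, and variables do not carry over. Pictures are saved under pics/ and viewed, at most 10 in all, crops included, and the job is handed in when it is done.

Besides the shell and the picture viewer there is one more tool, called after "Call:" as a command line: name --argument value ..., lists and objects as JSON in quotes. servo_tool: Moves the arm, as the interface text tells. Its arguments: {"type":"object","properties":{"targets":{"type":"array"},"force":{"type":"number"}},"required":["targets"]}

```bash
mkdir -p pics; cat > h.py <<'E'
from plant import *
import numpy as np, cv2, pickle
def snap(n,tag):
    f=grab_frame(n); pickle.dump(f,open(f'{tag}.pkl','wb'))
    cv2.imwrite(f'pics/{tag}.png',f['color'][:,:,::-1]); return f
def load(tag): return pickle.load(open(f'{tag}.pkl','rb'))
def cloud(f):
    h,w=f['z_map'].shape
    u,v=np.meshgrid(np.arange(w),np.arange(h))
    p=cv2.undistortPoints(np.stack([u,v],-1).reshape(-1,1,2).astype(float),f['K'],f['dist_coeffs']).reshape(h,w,2)
    z=f['z_map'].astype(float)
    c=np.dstack([p*z[...,None],z])
    P=(c-f['t'])@f['R']
    P[z==0]=np.nan
    return P
E
python3 - <<'E'
from h import *
s=observe(); print(s['clock'],s['eef_rot'],s['gripper_width'],s['contact_force'])
for n in('scene','top'):
    f=snap(n,n+'1'); print(n, -f['R'].T@f['t'])
a=np.hstack([cv2.imread('pics/scene1.png')]); 
E
```

```text
0.0 [[-9.66698262e-01  2.55917241e-01 -9.14163748e-04]
 [ 2.55918605e-01  9.66696255e-01 -2.00470828e-03]
 [ 3.70679261e-04 -2.17189952e-03 -9.99997573e-01]] 85.68319740716582 [ 0.16280034 -0.89585602  0.31316387]
scene [ -32.77688304 -513.50255397  625.87530935]
top [ 378.37622673  136.80673933 1025.52793929]
```

View pics/scene1.png

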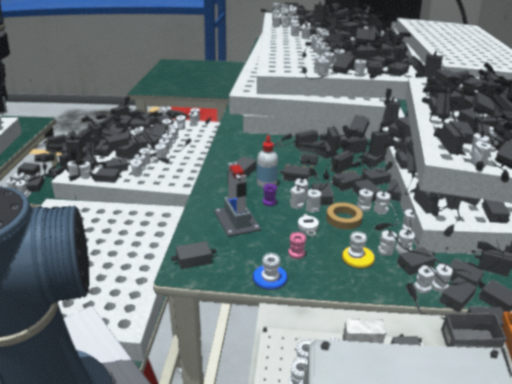

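View pics/top1.png

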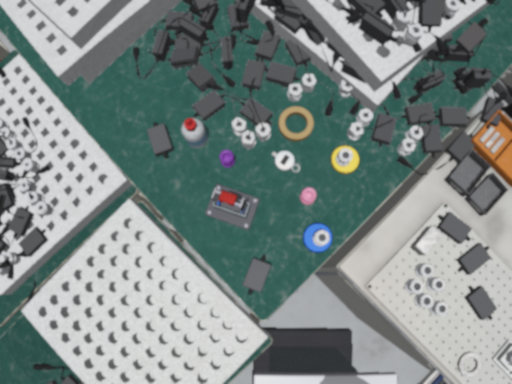

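The scene view shows the tongs in their stand at (237,200), the clean coupling on the blue pad at (270,268), and the uncleaned one on the yellow pad at (358,248). The pink look-alike is at (297,245) and the purple one at (269,193). In the top view, the stand is at (232,206), the blue pad at (318,238), the yellow pad at (345,158), the pink at (308,196) and the purple at (227,158). The target is the chrome coupling on the blue pad. I'll confirm that in a crop and measure.

```bash
python3 - <<'E'
from h import *
f=load('top1'); P=cloud(f); c=f['color']
im=c[170:265,195:345,::-1]
cv2.imwrite('pics/crop1.png',cv2.resize(im,None,fx=5,fy=5,interpolation=cv2.INTER_CUBIC))
hsv=cv2.cvtColor(c,cv2.COLOR_RGB2HSV)
def reg(name,u0,u1,v0,v1,m,zr):
    Q=P[v0:v1,u0:u1][m[v0:v1,u0:u1]]; Q=Q[(Q[:,2]>zr[0])&(Q[:,2]<zr[1])]
    r=cv2.minAreaRect(Q[:,:2].astype(np.float32))
    print(name,len(Q),Q.mean(0).round(1),np.median(Q[:,2]).round(1),(Q.min(0)+Q.max(0))/2,'rect',[np.round(x,1) for x in r])
T=np.ones(c.shape[:2],bool)
red=((hsv[...,0]<8)|(hsv[...,0]>172))&(hsv[...,1]>150)
for n in ('top1','scene1'):
    f=load(n);P=cloud(f);hsv=cv2.cvtColor(f['color'],cv2.COLOR_RGB2HSV)
    red=((hsv[...,0]<8)|(hsv[...,0]>172))&(hsv[...,1]>130)
    blue=(hsv[...,0]>100)&(hsv[...,0]<125)&(hsv[...,1]>180)
    a,b,d=((210,260,180,230),(210,260,180,235),(295,340,215,260)) if n=='top1' else ((225,250,155,185),(210,262,190,240),(250,292,248,292))
    print(n)
    reg('head',*a,red,(100,150)); reg('head any',*a,T,(115,150))
    reg('base',*b,T,(2.5,12)); reg('rim',*b,T,(34,48)); reg('blue',*d,blue,(2,16)); reg('coup top',*d,T,(42,65))
    reg('coup side',*d,T,(16,60))
E
```

```text
top1
head 168 [519.4 214.  133.4] 133.5 [519.24700444 214.15455887 131.36276287] rect [array([519.7, 214. ]), array([32.7, 20.9]), np.float64(71.8)]
head any 273 [519.7 214.1 131. ] 132.2 [520.03208045 214.58153087 126.48679924] rect [array([520.2, 214.5]), array([64.3, 23.1]), np.float64(73.5)]
base 1062 [515.3 208.8   5.9] 5.8 [518.4974545  209.47653913   7.25041454] rect [array([518.8, 209.5]), array([123.4, 111.8]), np.float64(0.9)]
rim 145 [511.3 208.6  41.2] 41.2 [513.06415199 214.10035692  40.96260569] rect [array([520.2, 214.5]), array([77.9, 32.9]), np.float64(71.6)]<stdin>:9: RuntimeWarning: Mean of empty slice.
  ret = um.true_divide(
  return _methods._mean(a, axis=axis, dtype=dtype,
  ret = ret.dtype.type(ret / rcount)
Traceback (most recent call last):
ValueError: zero-size array to reduction operation minimum which has no identity
```

View pics/crop1.png

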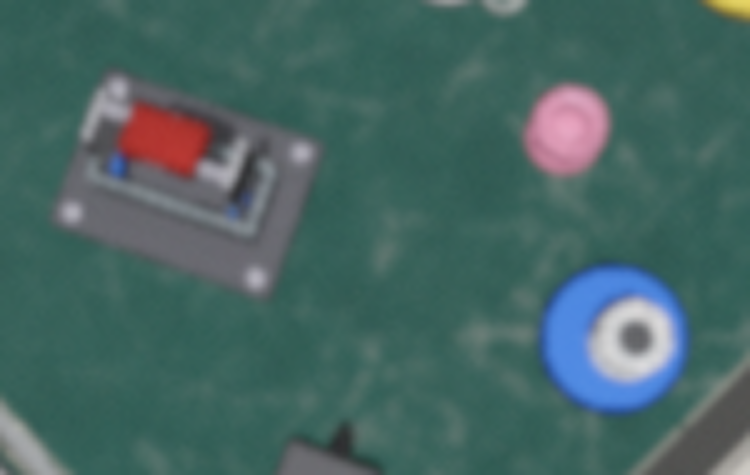

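The crop confirms it: a chrome ring-topped coupling on the blue pad at crop (632,340). The tongs' red head is at (165,138) in their stand, and the pink look-alike at (568,130) stands apart.

```bash
python3 - <<'E' 2>/dev/null
from h import *
for n in ('top1','scene1'):
    f=load(n);P=cloud(f);hsv=cv2.cvtColor(f['color'],cv2.COLOR_RGB2HSV)
    d=(295,340,215,260) if n=='top1' else (248,294,246,294)
    u0,u1,v0,v1=d
    sub=P[v0:v1,u0:u1].reshape(-1,3); h=hsv[v0:v1,u0:u1].reshape(-1,3)
    b=(h[:,0]>95)&(h[:,0]<125)&(h[:,1]>130)
    Q=sub[b&(sub[:,2]>4)&(sub[:,2]<14)]
    print(n,'pad',len(Q),Q[:,2].mean(),cv2.minEnclosingCircle(Q[:,:2].astype(np.float32)))
    for lo,hi in((18,60),(44,62)):
        Q=sub[(~b)&(sub[:,2]>lo)&(sub[:,2]<hi)]
        if len(Q)>5: print('c',lo,len(Q),Q.mean(0),np.median(Q[:,2]),cv2.minEnclosingCircle(Q[:,:2].astype(np.float32)))
    # ray hits on plane from pixel ring: top pic coupling top z=54
    def ray(u,v,z):
        p=cv2.undistortPoints(np.array([[[u,v]]],float),f['K'],f['dist_coeffs'])[0,0]
        dw=f['R'].T@np.array([*p,1]); o=-f['R'].T@f['t']; return o+dw*(z-o[2])/dw[2]
    if n=='top1':
        print('ring',ray(195+637/5-.4,170+337/5-.4,54)); 
        print('pad ctr',ray(195+614/5-.4,170+338/5-.4,8))
        print('base corners',[ray(195+a/5-.4,170+b/5-.4,6)[:2].round(1) for a,b in((108,70),(322,146),(268,298),(52,215))])
        print('screws',[ray(195+a/5-.4,170+b/5-.4,6)[:2].round(1) for a,b in((118,89),(302,152),(256,279),(71,212))])
        print('head',[ray(195+a/5-.4,170+b/5-.4,134)[:2].round(1) for a,b in((133,101),(211,128),(194,174),(121,143))])
    else:
        b2=(210,262,190,240)
E
```

```text
top1 pad 377 7.856217286540843 ((452.9169921875, 23.658823013305664), 33.88882827758789)
c 18 176 [449.14458768  19.12706305  46.87549502] 49.34967835118007 ((449.50213623046875, 19.032062530517578), 15.764845848083496)
c 44 129 [449.20381599  18.78311541  50.72532517] 50.63318878725979 ((449.50213623046875, 19.032062530517578), 15.764845848083496)
ring [449.26486121  18.07472613  54.        ]
pad ctr [452.08281045  22.72724363   8.        ]
base corners [array([570.8, 251.8]), array([537.2, 153.9]), array([468.2, 177. ]), array([504. , 275.1])]
screws [array([562.1, 247. ]), array([534.3, 162.9]), array([476.6, 182.5]), array([505.5, 266.5])]
head [array([534.3, 227. ]), array([523.8, 195.7]), array([505.4, 202. ]), array([517.4, 231.3])]
scene1 pad 361 7.4746297930613315 ((450.1059265136719, 21.272689819335938), 33.45280075073242)
c 18 360 [447.55905284  15.60494732  40.30652099] 43.50101070790191 ((483.3043518066406, 28.378477096557617), 51.92142868041992)
c 44 177 [447.5498796   17.03406115  50.11315344] 50.378283029732586 ((447.94580078125, 18.41806983947754), 16.45636749267578)
```

Call:
servo_tool --targets '[[0, [-9, -6, 0], 0.064], [0, [-31, -20, 0], 0.064], [0, [-67, -43, 0], 0.064], [0, [-107, -68, 0], 0.064], [0, [-148, -94, 0], 0.064], [0, [-188, -120, 0], 0.064], [0, [-233, -148, 0], 0.064], [0, [-273, -174, 0], 0.064], [0, [-313, -199, 0], 0.064], [0, [-354, -225, 0], 0.064], [0, [-390, -248, 0], 0.064], [0, [-416, -265, 0], 0.064], [0, [-439, -279, 0], 0.064], [0, [-448, -285, 0], 0.064], [0, [-448, -285, 0], 0.064], [0, [-448, -285, 0], 0.064], [0, [-448, -285, 0], 0.064]]' --force 20

```text
clock: 2.22
position: [519.2, 214.8, 215.9]
eef_rot: [[-0.949, 0.316, -0.0], [0.316, 0.949, 0.0], [0.001, -0.0, -1.0]]
contact_force: [0.1, 0.7, -0.1]
gripper_width: 85.3
gripper_force: 0.0
```

```bash
python3 - <<'E'
from h import *
s=observe(); print(s['clock'],s['position'],s['eef_rot'].round(4) if hasattr(s['eef_rot'],'round') else s['eef_rot'])
f=snap('wrist','w1'); P=cloud(f);hsv=cv2.cvtColor(f['color'],cv2.COLOR_RGB2HSV)
print(-f['R'].T@f['t'])
red=((hsv[...,0]<8)|(hsv[...,0]>172))&(hsv[...,1]>130)
Q=P[red]; Q=Q[Q[:,2]>126]; Q=Q[np.hypot(Q[:,0]-520,Q[:,1]-214)<45]
if len(Q): print(len(Q),Q.mean(0),cv2.minAreaRect(Q[:,:2].astype(np.float32)))
print('red px',red.sum())
Q=P.reshape(-1,3);Q=Q[(Q[:,2]>4)&(Q[:,2]<9)&(np.hypot(Q[:,0]-520,Q[:,1]-214)<75)]
print(len(Q),cv2.minAreaRect(Q[:,:2].astype(np.float32)) if len(Q) else 0)
cv2.imwrite('pics/w1b.png',cv2.resize(f['color'][:,:,::-1],(768,576)))
E
```

```text
2.225 [519.20898954 214.83587737 215.92273965] [[-9.488e-01  3.159e-01 -5.000e-04]
 [ 3.159e-01  9.488e-01  1.000e-04]
 [ 5.000e-04 -0.000e+00 -1.000e+00]]
[443.65153941 240.81654357 373.89378756]
814 [518.10648498 216.27066513 133.19533463] ((518.8681030273438, 216.2042236328125), (32.92045593261719, 20.594139099121094), 71.68416595458984)
red px 843
2465 ((519.4277954101562, 216.0206298828125), (106.02812194824219, 75.49188995361328), 71.54669189453125)
```

View pics/w1b.png

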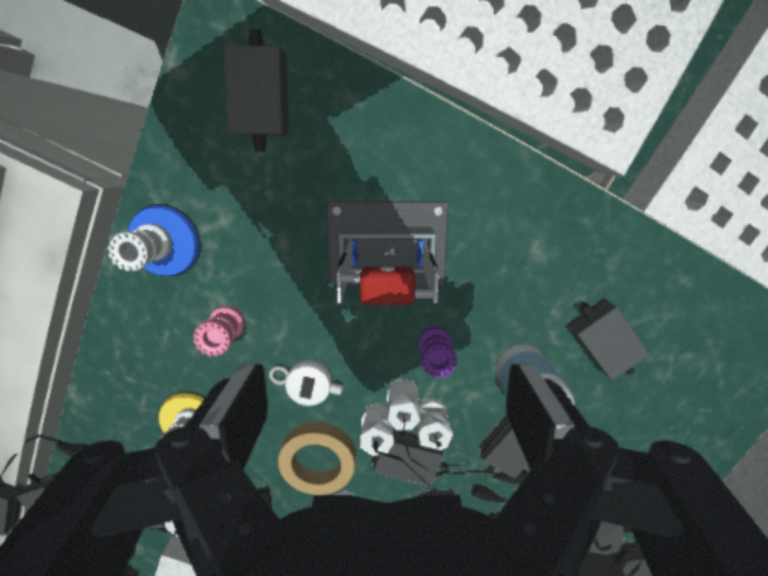

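Wrist view: the tongs are centred between the fingers (head at (388,287), fingers at x≈240 and 535), and the stand is square to the tool. I'll descend.

Call:
servo_tool --targets '[[0, [0, 0, 8], 0], [0, [0, 0, 25], 0], [0, [0, 0, 45], 0], [0, [0, 0, 65], 0], [0, [0, 0, 85], 0], [0, [0, 0, 103], 0], [0, [0, 0, 115], 0], [0, [0, 0, 122], 0], [0, [0, 0, 122], 0], [0.15, [0, 0, 122], 0], [0.2, [0, 0, 122], 0], [0.25, [0, 0, 122], 0], [0.28, [0, 0, 122], 0], [0.3, [0, 0, 122], 0], [0.3, [0, 0, 122], 0], [0.3, [0, 0, 122], 0]]' --force 20

```text
clock: 4.28
position: [520.6, 214.1, 94.7]
eef_rot: [[-0.948, 0.317, 0.001], [0.317, 0.948, 0.0], [-0.001, 0.001, -1.0]]
contact_force: [-0.9, 0.5, 5.2]
gripper_width: 60.0
gripper_force: 5.8
```

Call:
servo_tool --targets '[[0.31, [0, 0, 0], 0], [0.31, [0, 0, 0], 0], [0.31, [0, 0, -2], 0], [0.31, [0, 0, -5], 0], [0.31, [0, 0, -10], 0], [0.31, [0, 0, -15], 0], [0.31, [0, 0, -15], 0]]'

```text
clock: 5.15
position: [520.4, 214.1, 109.4]
eef_rot: [[-0.948, 0.317, 0.001], [0.317, 0.948, 0.0], [-0.001, 0.001, -1.0]]
contact_force: [0.7, 0.3, -0.3]
gripper_width: 59.1
gripper_force: 4.9
```

```bash
cat > tw.py <<'E'
from h import *
import sys
s=observe(); p=np.array(s['position']); R=np.array(s['eef_rot'])
print(s['clock'],p,np.array(s['contact_force']).round(2),s['gripper_width'],s['gripper_force'])
f=snap('wrist',sys.argv[1]); P=cloud(f);hsv=cv2.cvtColor(f['color'],cv2.COLOR_RGB2HSV)
red=((hsv[...,0]<8)|(hsv[...,0]>172))&(hsv[...,1]>130)
Q=P[red]; Q=Q[(Q[:,2]>p[2]+20)&(np.hypot(*(Q[:,:2]-p[:2]).T)<40)]
L=(Q-p)@R
print('head',len(Q),np.median(Q[:,2]),np.percentile(Q[:,2],[5,95]),cv2.minAreaRect(L[:,:2].astype(np.float32)))
E
python3 tw.py w2
```

```text
5.15 [520.42418403 214.108681   109.438731  ] [ 0.69  0.31 -0.28] 59.12892458536328 4.882447821229334
head 2884 147.85520743731496 [138.136687   149.07865028] ((1.6733436584472656, 0.8099861145019531), (33.47898483276367, 21.935895919799805), 89.44193267822266)
```

Call:
servo_tool --targets '[[0.31, [0, 0, -6], 0], [0.31, [0, 0, -16], 0], [0.31, [0, 0, -28], 0], [0.31, [0, 0, -40], 0], [0.31, [0, 0, -51], 0], [0.31, [0, 0, -58], 0], [0.31, [0, 0, -60], 0], [0.31, [0, -4, -60], 0], [0.31, [1, -16, -60], 0], [0.31, [1, -35, -60], 0], [0.31, [2, -60, -60], 0], [0.31, [2, -87, -60], 0], [0.31, [3, -114, -60], 0], [0.31, [4, -141, -60], 0], [0.31, [4, -166, -60], 0], [0.31, [5, -187, -60], 0], [0.31, [5, -201, -60], 0], [0.31, [5, -208, -60], 0], [0.31, [5, -208, -60], 0], [0.31, [5, -208, -60], 0]]'

```text
clock: 7.7
position: [449.5, 18.7, 168.9]
eef_rot: [[-0.948, 0.317, 0.0], [0.317, 0.948, 0.0], [-0.0, 0.0, -1.0]]
contact_force: [0.3, -0.3, -1.0]
gripper_width: 59.3
gripper_force: 4.8
```

```bash
python3 tw.py w3; python3 - <<'E'
from h import *
f=load('w3'); cv2.imwrite('pics/w3b.png',cv2.resize(f['color'][:,:,::-1],(768,576)))
s=observe(); p=np.array(s['position']); R=np.array(s['eef_rot']); P=cloud(f)
hsv=cv2.cvtColor(f['color'],cv2.COLOR_RGB2HSV)
b=(hsv[...,0]>95)&(hsv[...,0]<125)&(hsv[...,1]>130)
n=np.hypot(P[...,0]-449,P[...,1]-18)
Q=P[b&(n<50)&(P[...,2]>4)&(P[...,2]<12)]
if len(Q)>5: print('pad',len(Q),cv2.minEnclosingCircle(Q[:,:2].astype(np.float32)))
Q=P[(n<28)&(P[...,2]>20)&(P[...,2]<60)]
print('c',len(Q),Q.mean(0),Q.min(0),Q.max(0))
E
```

```text
7.7 [449.52648883  18.6657811  168.93281421] [ 0.31 -0.31 -0.99] 59.29424277110457 4.809409679260739
head 2859 207.44344364911476 [197.76299376 208.6692944 ] ((1.7465810775756836, 0.9239473342895508), (21.66436195373535, 33.09632110595703), 0.27356305718421936)
pad 1292 ((451.964111328125, 23.397035598754883), 32.527366638183594)
c 776 [448.62360441  19.35472118  47.56457427] [433.72460454   3.62206912  20.04519537] [465.20856979  34.66614162  55.18301799]
```

View pics/w3b.png

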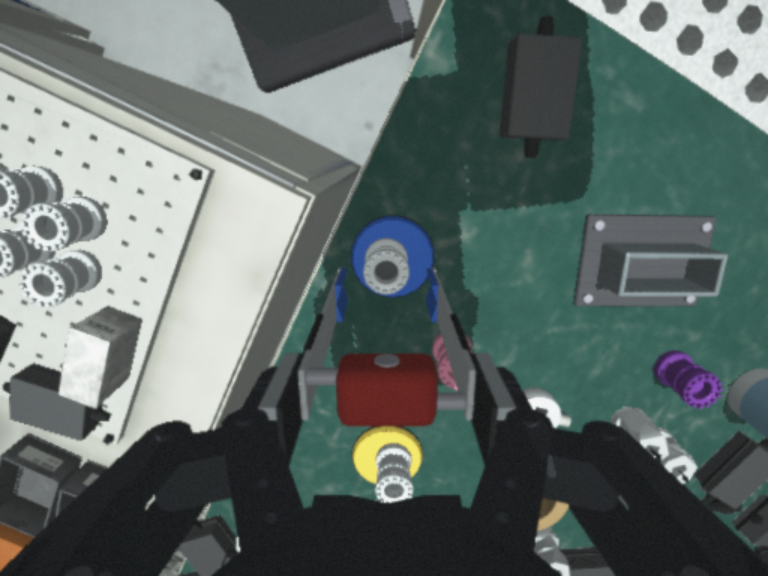

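The wrist view shows the coupling at (386,265), midway between the blue jaws at x≈342 and 434, with the tongs upright and square. I'll shift about 1 mm, descend 61 mm and close.

Call:
servo_tool --targets '[[0.31, [-1, -0.5, 3], 0], [0.31, [-1, -0.5, 10], 0], [0.31, [-1, -0.5, 18], 0], [0.31, [-1, -0.5, 26], 0], [0.31, [-1, -0.5, 34], 0], [0.31, [-1, -0.5, 42], 0], [0.31, [-1, -0.5, 49], 0], [0.31, [-1, -0.5, 55], 0], [0.31, [-1, -0.5, 59], 0], [0.31, [-1, -0.5, 61], 0], [0.31, [-1, -0.5, 61], 0], [0.31, [-1, -0.5, 61], 0]]'

```text
clock: 9.25
position: [450.3, 17.5, 108.1]
eef_rot: [[-0.948, 0.317, 0.0], [0.317, 0.948, -0.0], [-0.001, 0.0, -1.0]]
contact_force: [-0.5, 0.1, -0.2]
gripper_width: 59.0
gripper_force: 4.8
```

```bash
python3 tw.py w4; python3 -c "
from h import *
f=load('w4'); cv2.imwrite('pics/w4b.png',cv2.resize(f['color'][100:320,150:380,::-1],None,fx=2.6,fy=2.6))"
```

```text
9.25 [450.28494697  17.52619785 108.09800213] [-0.47  0.08 -0.18] 58.95243928454762 4.811457705592943
head 2888 146.53691376997276 [136.66231597 147.81247923] ((1.9208879470825195, 0.6259212493896484), (21.744888305664062, 33.44385528564453), 0.27324697375297546)
```

View pics/w4b.png

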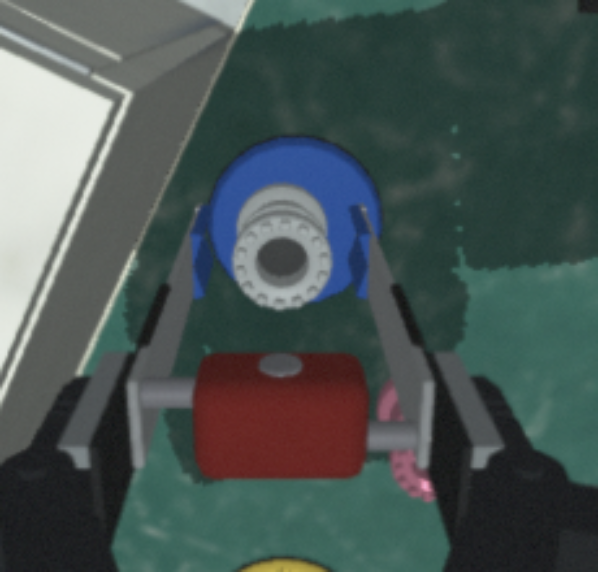

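Crop: the coupling at (282,250) stands centred between the blue jaws at x≈200 and 360, with no contact. I'll close gently.

Call:
servo_tool --targets '[[0.34, [0, 0, 0], 0], [0.37, [0, 0, 0], 0], [0.4, [0, 0, 0], 0], [0.43, [0, 0, 0], 0], [0.46, [0, 0, 0], 0], [0.48, [0, 0, 0], 0], [0.5, [0, 0, 0], 0], [0.52, [0, 0, 0], 0], [0.54, [0, 0, 0], 0], [0.56, [0, 0, 0], 0], [0.58, [0, 0, 0], 0], [0.6, [0, 0, 0], 0], [0.6, [0, 0, 0], 0], [0.6, [0, 0, 0], 0]]' --force 25

```text
clock: 11.05
position: [450.3, 17.6, 108.1]
eef_rot: [[-0.948, 0.317, 0.0], [0.317, 0.948, 0.0], [-0.0, 0.0, -1.0]]
contact_force: [-0.6, 1.1, 4.6]
gripper_width: 37.6
gripper_force: 25.1
```

```bash
python3 tw.py w5; python3 -c "
from h import *
f=load('w5'); a=cv2.resize(f['color'][100:320,150:380,::-1],None,fx=1.7,fy=1.7)
g=snap('scene','s5'); b=cv2.resize(g['color'][200:295,215:310,::-1],(374,374),interpolation=cv2.INTER_CUBIC)
cv2.imwrite('pics/w5b.png',np.hstack([a[:374],b]))
P=cloud(f);n=np.hypot(P[...,0]-449,P[...,1]-18)
Q=P[(n<20)&(P[...,2]>44)&(P[...,2]<60)];print(len(Q),Q.mean(0),Q.min(0),Q.max(0))"
```

```text
11.05 [450.2634876   17.57693461 108.08812339] [-0.58  1.06  4.59] 37.6005995031021 25.127738753017184
head 2691 142.80264577133406 [133.31976633 144.00264588] ((2.118927001953125, 0.7072792053222656), (21.14729118347168, 32.560306549072266), 0.24194590747356415)
1082 [448.35276871  18.85748387  50.67530934] [433.41998798  -0.46601043  44.00644347] [465.48217446  37.72315635  59.90328647]
```

View pics/w5b.png

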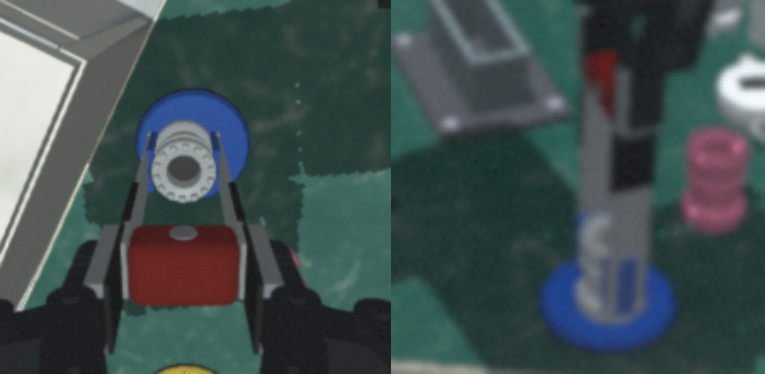

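The jaws are closed on the coupling, at (183,170) in the left crop, and the tongs are upright. The tips are about 8 mm above its underside. I'll lift.

Call:
servo_tool --targets '[[0.6, [0, 0, -1], 0], [0.6, [0, 0, -3], 0], [0.6, [0, 0, -6], 0], [0.6, [0, 0, -10], 0], [0.6, [0, 0, -16], 0], [0.6, [0, 0, -24], 0], [0.6, [0, 0, -33], 0], [0.6, [0, 0, -43], 0], [0.6, [0, 0, -53], 0], [0.6, [0, 0, -63], 0], [0.6, [0, 0, -74], 0], [0.6, [0, 0, -85], 0], [0.6, [0, 0, -96], 0], [0.6, [0, 0, -106], 0], [0.6, [0, 0, -114], 0], [0.6, [0, 0, -120], 0], [0.6, [0, 0, -124], 0], [0.6, [0, 0, -125], 0], [0.6, [0, 0, -125], 0], [0.6, [0, 0, -125], 0]]'

```text
clock: 13.65
position: [449.9, 17.6, 232.7]
eef_rot: [[-0.948, 0.317, -0.001], [0.317, 0.948, 0.0], [0.001, -0.0, -1.0]]
contact_force: [-0.9, 0.6, -1.9]
gripper_width: 37.7
gripper_force: 25.3
```

```bash
python3 tw.py w6; python3 -c "
from h import *
f=load('w6'); a=cv2.resize(f['color'][100:320,150:380,::-1],None,fx=1.7,fy=1.7)
g=snap('scene','s6'); b=cv2.resize(g['color'][150:295,200:345,::-1],(374,374),interpolation=cv2.INTER_CUBIC)
cv2.imwrite('pics/w6b.png',np.hstack([a[:374],b]))"
```

```text
13.65 [449.93564037  17.59076391 232.65504073] [-0.86  0.62 -1.86] 37.71805412851141 25.346651761416297
head 2660 267.3662431430296 [257.97731088 268.60259021] ((2.040621757507324, 0.6675376892089844), (32.516780853271484, 21.306610107421875), 89.857177734375)
```

View pics/w6b.png

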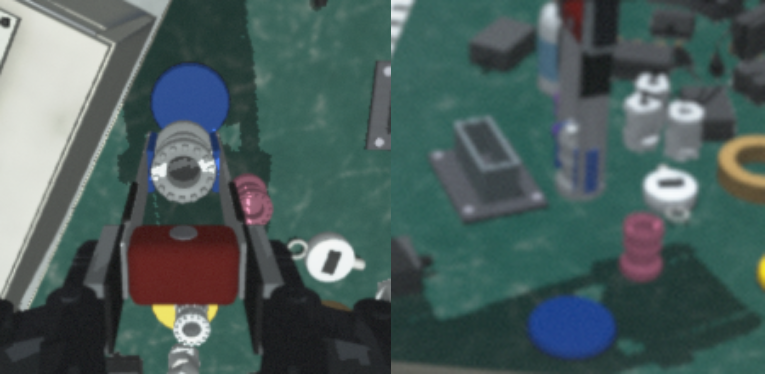

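The coupling is held between the jaws, at (183,170) left and (580,160) right, and the blue pad is empty. Its underside is about 132 mm above the table, and everything else is in place.

```bash
python3 -c "
from plant import *
print(sign_off())"
```

```text
the job is handed in; nothing more can be done
None
```

The job is handed in: the tongs hold the clean coupling closed and upright, about 13 cm above the table at a 25 N grip, at 13.7 s on the clock; the gripper never touched the coupling, and nothing else was moved.

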